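Pop the fuse door of a plating rectifier

ROBOT

A 7-joint arm with a two-finger parallel gripper is mounted at the origin on the work surface. World frame = base frame: x ahead of the robot, y to its left, z up, the work surface at z = 0. Lengths are in m, angles in rad, forces in N, time in s.
With the tool pointing down it reaches from about 0.4 to 0.75 m from the base axis. Payload 19.5 kg.
Tool frame: the origin (TCP) lies between the finger pads; the fingertips stand 17 mm ahead of it and the grasp point (between the pads) lies 2 mm behind it (bot.tips_ahead is the distance from the TCP to the fingertips, in m); z points along the fingers, y is the line along which they close (so a half turn about z gives the same grasp; the last joint's range is limited). The gripper opens to 85 mm and grips with 20 to 120 N. Pads are 22 mm wide; open, the fingers measure 114 mm over their backs; the gripper's body (76 mm by 85 mm) begins 54 mm behind the grasp point. The pads swing forward as they close: fully open they stand 13 mm farther back than shut.
Start: joints at [-0.042, 0.707, -0.028, 1.485, 0.022, 0.951, -0.075], TCP at [0.575, 0, 0.248] pointing down, gripper open.
Joint ranges: [-2.71, 2.71], [-0.32, 2.16], [-1.57, 1.52], [0, 2.45], [-1.46, 4.6], [0, 2.02], [-2.83, 2.83]. Speed limits (rad/s): [1.89, 1.89, 2.57, 2.57, 3.01, 3.01, 3.01].

INTERFACE

Orientations are given as a unit quaternion [x, y, z, w].
In Python, from plant import bot gives the robot as it stands.
- The arm moves only by the tool send_rows, never from a script. Its argument "steps" is a list of rows, each an object of numbers: "dx", "dy", "dz": the shift along the world's x, y, z in mm; "twist": the turn about the world's z in degrees; "fingers": the gripper's target within -1 to 1 (shut at 1, half-way at 0, fully open at -1). A call has exactly 10 rows; each row is the pose to reach, as a shift and turn from the pose commanded when the call began; what a row does not reach only later rows make up. A row lasts 1/12 s, in which the tool goes at most 41.7 mm and 7.16 degrees, less where a joint would pass 70% of its speed; a pose out of reach is approached as far as the arm can. A call with a gripper value outside its range is refused whole. The fingers move at their own pace and stop on an object; the grip force is fixed at half the most. Time passes only in rows, so rows that repeat a pose let the fingers close, or fill a call up. It gives the time, the measured TCP pose, the force, the opening and the grip force at its end, in the units of the state.
- bot.get_state(): the state, without advancing time (a new reading comes with each control period).
- bot.capture(name): name is "scene" or "side" or "wrist"; returns a dict with "color" (384x512x3 uint8, red, green, blue), "range_z" (384x512 float32, m along the optical axis (not along the pixel's ray), 0 where there is no reading), "fx", "fy", "cx", "cy" (pixels), "R" (3x3) and "t" (3): a world point X has camera coordinates R X + t; the wrist camera has in their place "tool_from_camera" (4x4, takes a point from camera to tool coordinates, whose origin is the TCP and whose axes are the flange's). Camera axes: x right, y down, z forward; pixel columns grow to the right and rows downward; lengths in m; the calibration is good to about 2 mm. The wrist camera is an equidistant fisheye: a pixel r from the principal point sees the ray r / f radians off the axis. A picture is of the moment at which its call begins: read the wrist's pose just before it.
- bot.sign_off(): hands the job in; it is judged then, once.
The state is a dict: "t": time; "joint_pos": joint angles; "qd": joint speeds; "effort": joint torques, N m; "position": TCP position; "eef_rot": TCP orientation; "force": force on the tool from outside, world axes, zero at the start; "wrist_torque": the same for the moment, N m; "finger_gap": finger opening in m; "grasp_force": force on a finger pad.
Only numpy, scipy, OpenCV 4.12 (cv2) and the standard library are available. Lean on these libraries where they do the work, as an engineer would, in place of code of your own. Each camera call takes 0.05 s, during which the arm holds its last target. There are 200 camera calls.

TASK

The plating rectifier on the bench has stopped with a blown fuse: make it ready for a fuse change. Switch it off by pressing down the raised end of its rocker switch, then press the fuse door in once at its ribbed front edge and let go, so that it pops up by itself; watch it for a second or two and leave it standing open. Only press, with the fingertips: do not pinch, hold or push down the door once it is open, and leave the dish, candlestick, jar and sanding block standing where they are, neither lifted nor pushed.

Things in the scene. Friction and masses are not known exactly. Their poses are not given: they have to be found in the camera images.
- rectifier: Bench plating rectifier, fixed. Grey case 240 mm deep (x) x 320 mm wide (y) on a black chassis; flat top panel sloping down to the front by 0.14 rad, 100 mm above the bench at its centre. Seen from its front (-x): rocker switch right, fixed knob (38 mm wide, 20 mm tall) middle, fuse door left, two flat meters behind. Origin: centre of the underside on the bench; x to the rear, y left, z up.
- switch_end (a point): Point to press on the rocker: top of its front end, 20 mm from the pivot; it moves and turns with the rocker. Black rocker 50 mm long (front to rear) x 30 mm wide, in a bezel 3 mm high, pivot 30 mm in front of and 100 mm right of the panel's centre. On: this end is up, its top 17 mm above the panel; off: it is 10 mm above the panel and the rear end is up.
- mains_switch (a joint): Rocker angle in rad: 0 = on (front end up, as at the start), 0.4 = off (front end down). Sprung over its centre: 3 to 6 N down on switch_end tips it, then it gives way; press on for the whole 8 mm until it stops hard, and it stays off. Half pressed it may stay between.
- door_press (a point): Point to press on the fuse door: middle of the ribbed strip on its top, 17 mm from the free front edge, 73 mm from the hinge; it moves and turns with the door (x towards the hinge, z out of the top). Black door 90 mm long (front to rear) x 76 mm wide x 8 mm, hinged along its rear edge; shut, its top is parallel to the panel and 9 mm above it.
- fuse_door (a joint): Door angle, rad: 0 to 0.015 = shut, latched (start); negative = pressed in; 0.60 = fully popped, held by spring and stop. Push-push latch: past -0.055 (4 mm at door_press, about 3 N) it lets go, at -0.075 (5.5 mm) it stops hard; short of that it stays latched. When the finger leaves, the spring lifts the door in about 1 s (door_press rises 40 mm). Pressed fully down again it would latch shut.
- copper_dish: Shallow copper dish, 220 mm across, 26 mm high, loose, on the left of the rectifier; origin at the centre of its underside. Not to be disturbed.
- candlestick: Silver candlestick, 145 mm tall, foot 88 mm across, loose, on the right of the rectifier; origin at the centre of its underside. Not to be disturbed.
- polish_jar: White screw jar with a dark cap, 68 mm across, 75 mm tall, loose, on the right of the rectifier; origin at the centre of its underside. Not to be disturbed.
- sanding_block: Wooden sanding block, 68 x 112 x 26 mm, loose, in front of the rectifier; origin at the centre of its underside. Not to be disturbed.

How it is judged:
On the way, in this order (a step that is already met when the one before it is completed fails the run):
1. the rocker switch is off, the fuse door still shut (value of joint mains_switch above 0.33 rad and value of joint fuse_door below 0.03 rad), for 0.2 s.
2. a finger presses the fuse door in (value of joint fuse_door below -0.03 rad and contact force between the fingers and rectifier above 0.3 N), for 0.02 s.
3. the fuse door has popped up and stands open for a second with no finger on the rectifier (value of joint fuse_door above 0.5 rad and contact force between the fingers and rectifier below 0.2 N), for 1 s.
At the end, for the whole second after the job is handed in: The rocker is off (above 0.33 rad), the fuse door stands popped up and still (above 0.5 rad, under 0.05 rad/s), and dish, candlestick, jar and block are within 12 mm of where they stood (value of joint mains_switch above 0.33 rad and value of joint fuse_door above 0.5 rad and velocity of joint fuse_door between -0.05 and 0.05 rad/s and not (distance of copper_dish from where it was at the start of the episode above 0.012 m) and not (distance of candlestick from where it was at the start of the episode above 0.012 m) and not (distance of polish_jar from where it was at the start of the episode above 0.012 m) and not (distance of sanding_block from where it was at the start of the episode above 0.012 m)); the robot touches nothing.
It fails at once if the fuse door is open while the rocker is still on (value of joint fuse_door above 0.05 rad and value of joint mains_switch below 0.2 rad).
It fails at once if the open fuse door is pushed down again (value of joint fuse_door above 0.1 rad and velocity of joint fuse_door below -0.12 rad/s and contact force between anything else and rectifier above 0.3 N).
It fails at once if the open fuse door is pinched, held, pulled or pressed on (over 6 N) (value of joint fuse_door above 0.15 rad and contact force between the fingers and rectifier above 6 N).
It fails at once if the dish, candlestick, jar or sanding block is lifted, pushed or knocked over (moved over 12 mm) (distance of any of copper_dish, candlestick, polish_jar, sanding_block from where it was at the start of the episode above 0.012 m or angle between candlestick's own z axis and vertical above 0.2 rad).
It also fails if it takes over 40 s, if anything falls off the work surface, if the arm or the gripper's body presses on something with over 40 N, if the wrist force passes 120 N, or if a joint passes its speed limit or range.

## Working session

There is one attempt and no reset: what is moved stays moved. The work goes in short steps, Python scripts to look and compute and a tool call to move; the robot and the scene stay as the last step left them, time stands still between calls to the robot, and variables do not carry over. Pictures are saved under pics/ and viewed, at most 10 in all, crops included, and the job is handed in when it is done.

Besides the shell and the picture viewer there is one more tool, called after "Call:" in YAML: its name, and indented under it one key for each argument. send_rows: Moves the arm, as the interface text tells. Its arguments: {"type":"object","properties":{"steps":{"type":"array"}},"required":["steps"]}

```bash
mkdir -p pics
cat > h.py <<'E'
import numpy as np,cv2
from plant import bot
def pts(c):
    z=c["range_z"];v,u=np.mgrid[:z.shape[0],:z.shape[1]]
    P=np.dstack([(u-c["cx"])/c["fx"]*z,(v-c["cy"])/c["fy"]*z,z])
    W=(P-c["t"])@np.asarray(c["R"]);W[z==0]=np.nan
    return W
E
python3 - <<'E'
from h import *
s=bot.get_state();print(s["position"],s["eef_rot"],s["finger_gap"],bot.tips_ahead)
ims=[]
for n in("scene","side"):
    c=bot.capture(n);np.savez("%s.npz"%n,**c);cv2.imwrite(f"pics/{n}.png",c["color"][:,:,::-1])
    print(n,-np.asarray(c["R"]).T@c["t"])
E
```

```text
[ 5.74739349e-01 -6.81991063e-06  2.47826361e-01] [ 7.07117174e-01  7.07096158e-01 -4.21203731e-04 -3.84219420e-04] 0.08522162076104813 0.017
scene [1.18689822 0.30170695 1.11308131]
side [ 0.26686661 -0.77051258  0.73978474]
```

View pics/scene.png

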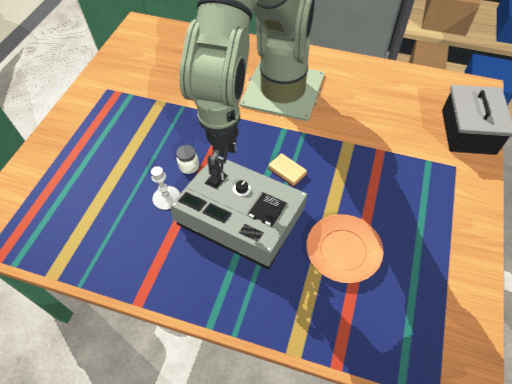

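View pics/side.png

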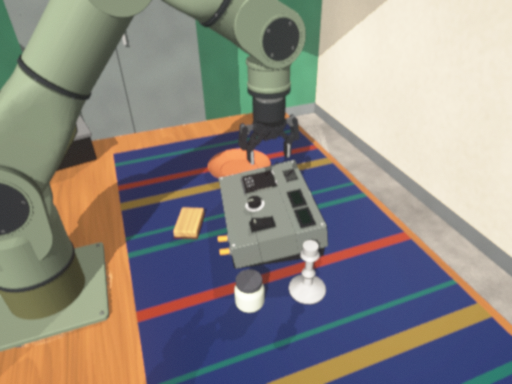

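Scene view: the door is at (267,207) and the knob at (241,187), with the rocker hidden behind the gripper. Side view: the rocker is at (262,223), the knob at (255,203) and the door at (260,182).

Run:
```python
from h import *
for n,box in(("scene",(170,155,310,270)),("side",(215,155,330,270))):
    c=dict(np.load(n+".npz"));W=pts(c)
    x0,y0,x1,y1=box;m=np.zeros(W.shape[:2],bool);m[y0:y1,x0:x1]=1
    col=c["color"].astype(int);grey=(np.ptp(col,axis=2)<40)&(col.mean(2)>90)
    z=W[...,2];P=W[m&grey&(z>.07)&(z<.13)]
    # panel fit, iterated least squares
    for k in range(12):
        A=np.c_[P[:,:2],np.ones(len(P))];p=np.linalg.lstsq(A,P[:,2],rcond=None)[0]
        r=P[:,2]-A@p;P=P[abs(r)<max(.003,1.5*r.std())]
    print(n,"plane",p,np.hypot(p[0],p[1]),"dir",np.degrees(np.arctan2(p[1],p[0])),len(P))
    h=z-(W[...,0]*p[0]+W[...,1]*p[1]+p[2])
    on=m&(abs(h)<.004)&grey
    Q=W[m&(abs(h)<.004)&(z>.06)][:,:2].astype(np.float32)
    print("rect",cv2.minAreaRect(Q))
    # dark blobs
    dk=(m&(col.max(2)<75)&(z>.07)&(h<.035)).astype(np.uint8)
    N,L,st,ce=cv2.connectedComponentsWithStats(dk)
    for i in range(1,N):
        if st[i,4]>25:
            B=W[L==i];print(ce[i].round(),st[i,4],B.mean(0).round(3),"h",np.percentile(h[L==i],[10,50,90]).round(3),"rect",[np.round(a,3) for a in cv2.minAreaRect(B[:,:2].astype(np.float32))])
    cc=c["color"][y0:y1,x0:x1,::-1];cv2.imwrite(f"pics/{n}_c.png",cv2.resize(cc,None,fx=4,fy=4,interpolation=cv2.INTER_CUBIC))
for n in("scene","side"):
    c=dict(np.load(n+".npz"));W=pts(c)
    col=c["color"].astype(int)
    for nm,(u,v) in dict(scene=dict(block=(288,169),dish=(345,247),jar=(187,160),candle=(166,198)),side=dict(block=(188,222),jar=(249,290),candle=(308,290),candtop=(311,245)))[n].items(): print(n,nm,W[v,u].round(3))
```

```text
scene plane [ 0.13807897 -0.02517549  0.01944465] 0.14035529049609008 dir -10.333049084161573 4479
rect ((0.580276370048523, 0.03285245597362518), (0.3219122290611267, 0.24070239067077637), 79.21251678466797)
[214. 182.] 127 [ 0.548 -0.06   0.103] h [0.001 0.007 0.012] rect [array([ 0.546, -0.061]), array([0.045, 0.034]), np.float64(88.048)]
[241. 187.] 106 [0.548 0.027 0.112] h [0.011 0.019 0.022] rect [array([0.545, 0.025]), array([0.036, 0.032]), np.float64(70.285)]
[192. 201.] 259 [ 0.635 -0.091  0.114] h [0.002 0.004 0.007] rect [array([ 0.634, -0.092]), array([0.073, 0.039]), np.float64(78.828)]
[267. 210.] 551 [0.598 0.119 0.108] h [0.007 0.009 0.012] rect [array([0.591, 0.119]), array([0.077, 0.089]), np.float64(80.413)]
[217. 213.] 272 [ 0.651 -0.01   0.114] h [0.002 0.005 0.007] rect [array([ 0.65 , -0.011]), array([0.071, 0.038]), np.float64(79.972)]
[250. 230.] 56 [0.673 0.096 0.111] h [-0.002  0.001  0.003] rect [array([0.674, 0.1  ]), array([0.013, 0.056]), np.float64(2.517)]
[251. 235.] 65 [0.689 0.104 0.113] h [-0.001  0.001  0.003] rect [array([0.691, 0.101]), array(
[... 608 characters left out ...]
[0.068, 0.034]), np.float64(78.775)]
[255. 202.] 78 [0.54  0.014 0.115] h [0.009 0.019 0.022] rect [array([0.541, 0.017]), array([0.031, 0.024]), np.float64(45.193)]
[304. 217.] 250 [ 0.632 -0.096  0.118] h [0.003 0.004 0.006] rect [array([ 0.633, -0.094]), array([0.065, 0.036]), np.float64(78.655)]
[262. 224.] 231 [ 0.529 -0.067  0.107] h [0.001 0.009 0.015] rect [array([ 0.531, -0.061]), array([0.04 , 0.058]), np.float64(79.19)]
scene block [0.382 0.125 0.026]
scene dish [0.593 0.357 0.005]
scene jar [ 0.471 -0.185  0.067]
scene candle [ 0.596 -0.211  0.019]
side block [0.369 0.105 0.029]
side jar [ 0.437 -0.228  0.073]
side candle [ 0.578 -0.237  0.022]
side candtop [ 0.585 -0.221  0.148]
```

View pics/side_c.png

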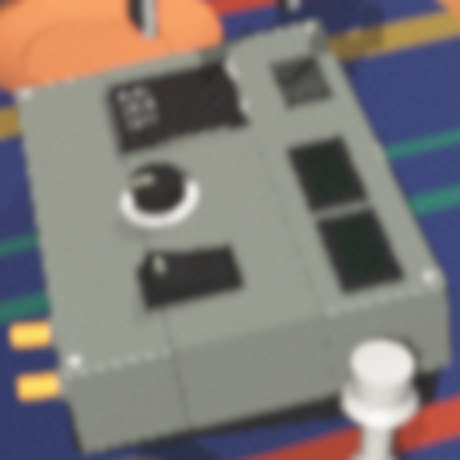

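The yaw is about -10.4° and the panel centre is (0.580, 0.033, 0.100). That puts switch_end at about (0.513, -0.056, 0.110) and door_press at about (0.5625, 0.123, 0.104). Next: close the fingers and hover over the switch, slightly toward its front.

Call:
send_rows:
  steps:
    - {"dx": -20, "dy": -15, "dz": 0, "twist": -4, "fingers": 1}
    - {"dx": -40, "dy": -30, "dz": 0, "twist": -8, "fingers": 1}
    - {"dx": -55, "dy": -45, "dz": 0, "twist": -10, "fingers": 1}
    - {"dx": -68, "dy": -55, "dz": -20, "twist": -10, "fingers": 1}
    - {"dx": -68, "dy": -55, "dz": -45, "twist": -10, "fingers": 1}
    - {"dx": -68, "dy": -55, "dz": -70, "twist": -10, "fingers": 1}
    - {"dx": -68, "dy": -55, "dz": -90, "twist": -10, "fingers": 1}
    - {"dx": -68, "dy": -55, "dz": -98, "twist": -10, "fingers": 1}
    - {"dx": -68, "dy": -55, "dz": -98, "twist": -10, "fingers": 1}
    - {"dx": -68, "dy": -55, "dz": -98, "twist": -10, "fingers": 1}

```text
t: 0.93
position: [0.5071, -0.055, 0.1508]
eef_rot: [0.766, 0.643, -0.0, -0.0]
force: [-0.2, -0.3, 0.8]
finger_gap: 0.0005
grasp_force: 0.0
```

Run:
```python
from h import *
c=bot.capture("side");s=bot.get_state();print(s["position"],s["force"],s["finger_gap"])
cv2.imwrite("pics/s2.png",cv2.resize(c["color"][150:280,200:340,::-1],None,fx=4,fy=4,interpolation=cv2.INTER_CUBIC))
W=pts(c)
X=np.array(s["position"])
for n,q in(("tip",X-[0,0,.017]),("sw",np.array([.513,-.056,.110]))):
    p=np.asarray(c["R"])@q+c["t"];print(n,(c["fx"]*p[0]/p[2]+c["cx"]-200)*4,(c["fy"]*p[1]/p[2]+c["cy"]-150)*4)
```

```text
[ 0.50735689 -0.0550305   0.15118733] [-0.76054986 -0.02059449  0.39968411] 0.00015980723535542459
tip 207.41634776582782 257.46972232278404
sw 217.46754291556977 286.3146428793393
```

View pics/s2.png

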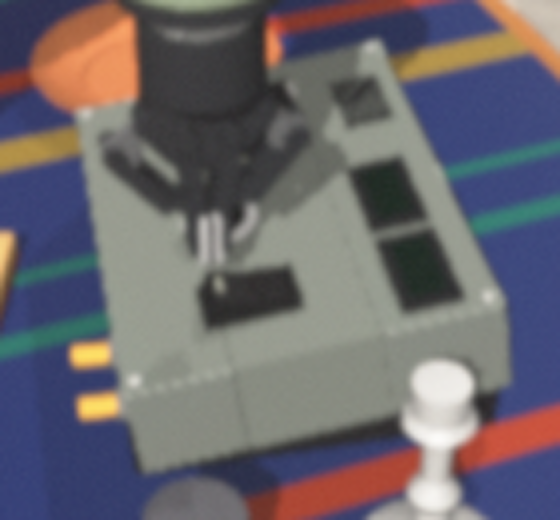

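The picture shows the closed fingertips at about (210,262), just above the raised end of the rocker near (215,285). This agrees with the projection, so I'll press down.

Call:
send_rows:
  steps:
    - {"dz": -8, "fingers": 1}
    - {"dz": -16, "fingers": 1}
    - {"dz": -20, "fingers": 1}
    - {"dz": -22, "fingers": 1}
    - {"dz": -24, "fingers": 1}
    - {"dz": -26, "fingers": 1}
    - {"dz": -28, "fingers": 1}
    - {"dz": -29, "fingers": 1}
    - {"dz": -30, "fingers": 1}
    - {"dz": -30, "fingers": 1}

```text
invalid input
```

Call:
send_rows:
  steps:
    - {"dx": 0, "dy": 0, "dz": -8, "twist": 0, "fingers": 1}
    - {"dx": 0, "dy": 0, "dz": -16, "twist": 0, "fingers": 1}
    - {"dx": 0, "dy": 0, "dz": -20, "twist": 0, "fingers": 1}
    - {"dx": 0, "dy": 0, "dz": -22, "twist": 0, "fingers": 1}
    - {"dx": 0, "dy": 0, "dz": -24, "twist": 0, "fingers": 1}
    - {"dx": 0, "dy": 0, "dz": -26, "twist": 0, "fingers": 1}
    - {"dx": 0, "dy": 0, "dz": -28, "twist": 0, "fingers": 1}
    - {"dx": 0, "dy": 0, "dz": -29, "twist": 0, "fingers": 1}
    - {"dx": 0, "dy": 0, "dz": -30, "twist": 0, "fingers": 1}
    - {"dx": 0, "dy": 0, "dz": -30, "twist": 0, "fingers": 1}

```text
t: 1.82
position: [0.5072, -0.055, 0.1203]
eef_rot: [0.766, 0.643, 0.0, 0.0]
force: [-0.6, -0.0, 1.4]
finger_gap: 0.0
grasp_force: 1.2
```

Call:
send_rows:
  steps:
    - {"dx": 0, "dy": 0, "dz": -1, "twist": 0, "fingers": 1}
    - {"dx": 0, "dy": 0, "dz": -2, "twist": 0, "fingers": 1}
    - {"dx": 0, "dy": 0, "dz": -3, "twist": 0, "fingers": 1}
    - {"dx": 0, "dy": 0, "dz": -4, "twist": 0, "fingers": 1}
    - {"dx": 0, "dy": 0, "dz": -4, "twist": 0, "fingers": 1}
    - {"dx": 0, "dy": 0, "dz": -4, "twist": 0, "fingers": 1}
    - {"dx": 0, "dy": 0, "dz": -4, "twist": 0, "fingers": 1}
    - {"dx": 0, "dy": 0, "dz": -4, "twist": 0, "fingers": 1}
    - {"dx": 0, "dy": 0, "dz": -4, "twist": 0, "fingers": 1}
    - {"dx": 0, "dy": 0, "dz": -4, "twist": 0, "fingers": 1}

```text
t: 2.65
position: [0.5078, -0.0551, 0.1188]
eef_rot: [0.766, 0.643, 0.001, 0.001]
force: [-10.9, 1.1, 60.6]
finger_gap: -0.0001
grasp_force: 30.9
```

The hard stop was reached at 60 N. Now lift and hover over the door.

Call:
send_rows:
  steps:
    - {"dx": 0, "dy": 0, "dz": 30, "twist": 0, "fingers": 1}
    - {"dx": 0, "dy": 0, "dz": 60, "twist": 0, "fingers": 1}
    - {"dx": 10, "dy": 35, "dz": 60, "twist": 0, "fingers": 1}
    - {"dx": 20, "dy": 70, "dz": 60, "twist": 0, "fingers": 1}
    - {"dx": 30, "dy": 105, "dz": 60, "twist": 0, "fingers": 1}
    - {"dx": 40, "dy": 140, "dz": 60, "twist": 0, "fingers": 1}
    - {"dx": 51, "dy": 170, "dz": 60, "twist": 0, "fingers": 1}
    - {"dx": 51, "dy": 179, "dz": 50, "twist": 0, "fingers": 1}
    - {"dx": 51, "dy": 179, "dz": 40, "twist": 0, "fingers": 1}
    - {"dx": 51, "dy": 179, "dz": 40, "twist": 0, "fingers": 1}

```text
t: 3.48
position: [0.5571, 0.1235, 0.1544]
eef_rot: [0.766, 0.643, -0.001, -0.0]
force: [0.3, -0.9, -0.6]
finger_gap: -0.0
grasp_force: 0.0
```

Run:
```python
from h import *
a=bot.capture("side");b=bot.capture("scene");s=bot.get_state();print(s["position"],s["force"])
im=[cv2.resize(c["color"][y:y+125,x:x+130,::-1],None,fx=3,fy=3,interpolation=cv2.INTER_CUBIC) for c,x,y in((a,205,150),(b,175,150))]
cv2.imwrite("pics/s3.png",np.hstack(im))
W=pts(a);p=np.array([.1394,-.0246,.0209])
h=W[...,2]-(W[...,0]*p[0]+W[...,1]*p[1]+p[2])
r=W-[.532,-.060,0]
x=r[...,0]*.983-r[...,1]*.181;y=r[...,0]*.181+r[...,1]*.983
for lo in range(-24,25,6):
    m=(abs(y)<.012)&(abs(x-lo/1000)<.003)&(h<.03);print(lo,np.nanmedian(h[m]).round(4) if m.any() else None)
```

```text
[0.55779359 0.12245687 0.15611921] [-1.08000235 -0.73270668 -0.05688173]
-24 0.0107
-18 0.0125
-12 0.0121
-6 0.0137
0 0.0149
6 0.0164
12 0.0185
18 0.0199
24 0.0042
```

View pics/s3.png

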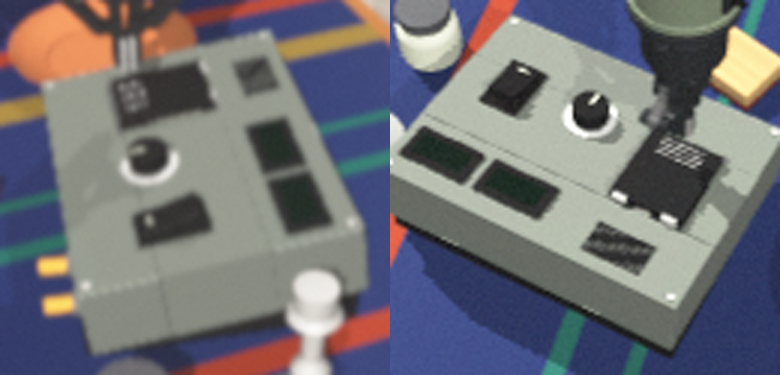

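The rocker is off, with its rear end now up. The fingertips are above the ribbed strip, so press the door.

Call:
send_rows:
  steps:
    - {"dx": 0, "dy": 0, "dz": -12, "twist": 0, "fingers": 1}
    - {"dx": 0, "dy": 0, "dz": -24, "twist": 0, "fingers": 1}
    - {"dx": 0, "dy": 0, "dz": -30, "twist": 0, "fingers": 1}
    - {"dx": 0, "dy": 0, "dz": -32, "twist": 0, "fingers": 1}
    - {"dx": 0, "dy": 0, "dz": -34, "twist": 0, "fingers": 1}
    - {"dx": 0, "dy": 0, "dz": -36, "twist": 0, "fingers": 1}
    - {"dx": 0, "dy": 0, "dz": -37, "twist": 0, "fingers": 1}
    - {"dx": 0, "dy": 0, "dz": -38, "twist": 0, "fingers": 1}
    - {"dx": 0, "dy": 0, "dz": -38, "twist": 0, "fingers": 1}
    - {"dx": 0, "dy": 0, "dz": -38, "twist": 0, "fingers": 1}

```text
t: 4.42
position: [0.5581, 0.124, 0.1185]
eef_rot: [0.766, 0.643, 0.0, 0.0]
force: [1.5, -1.1, 3.7]
finger_gap: 0.0001
grasp_force: 1.4
```

Call:
send_rows:
  steps:
    - {"dx": 0, "dy": 0, "dz": -1, "twist": 0, "fingers": 1}
    - {"dx": 0, "dy": 0, "dz": -2, "twist": 0, "fingers": 1}
    - {"dx": 0, "dy": 0, "dz": -2.5, "twist": 0, "fingers": 1}
    - {"dx": 0, "dy": 0, "dz": -3, "twist": 0, "fingers": 1}
    - {"dx": 0, "dy": 0, "dz": -3, "twist": 0, "fingers": 1}
    - {"dx": 0, "dy": 0, "dz": -3, "twist": 0, "fingers": 1}
    - {"dx": 0, "dy": 0, "dz": -3, "twist": 0, "fingers": 1}
    - {"dx": 0, "dy": 0, "dz": -3, "twist": 0, "fingers": 1}
    - {"dx": 0, "dy": 0, "dz": -3, "twist": 0, "fingers": 1}
    - {"dx": 0, "dy": 0, "dz": -3, "twist": 0, "fingers": 1}

```text
t: 5.25
position: [0.5583, 0.1241, 0.1158]
eef_rot: [0.766, 0.643, 0.0, 0.0]
force: [-1.2, -1.7, 14.0]
finger_gap: 0.0002
grasp_force: 6.8
```

At 14 N the door is on its hard stop. Lift straight away.

Call:
send_rows:
  steps:
    - {"dx": 0, "dy": 0, "dz": 40, "twist": 0, "fingers": 1}
    - {"dx": 0, "dy": 0, "dz": 80, "twist": 0, "fingers": 1}
    - {"dx": 0, "dy": 0, "dz": 120, "twist": 0, "fingers": 1}
    - {"dx": 0, "dy": 0, "dz": 140, "twist": 0, "fingers": 1}
    - {"dx": 0, "dy": 0, "dz": 140, "twist": 0, "fingers": 1}
    - {"dx": 0, "dy": 0, "dz": 140, "twist": 0, "fingers": 1}
    - {"dx": 0, "dy": 0, "dz": 140, "twist": 0, "fingers": 1}
    - {"dx": 0, "dy": 0, "dz": 140, "twist": 0, "fingers": 1}
    - {"dx": 0, "dy": 0, "dz": 140, "twist": 0, "fingers": 1}
    - {"dx": 0, "dy": 0, "dz": 140, "twist": 0, "fingers": 1}

```text
t: 6.08
position: [0.5578, 0.124, 0.2546]
eef_rot: [0.766, 0.643, -0.001, -0.0]
force: [-0.6, 0.6, 0.3]
finger_gap: 0.0
grasp_force: 0.0
```

Call:
send_rows:
  steps:
    - {"dx": 0, "dy": 0, "dz": 0, "twist": 0, "fingers": 1}
    - {"dx": 0, "dy": 0, "dz": 0, "twist": 0, "fingers": 1}
    - {"dx": 0, "dy": 0, "dz": 0, "twist": 0, "fingers": 1}
    - {"dx": 0, "dy": 0, "dz": 0, "twist": 0, "fingers": 1}
    - {"dx": 0, "dy": 0, "dz": 0, "twist": 0, "fingers": 1}
    - {"dx": 0, "dy": 0, "dz": 0, "twist": 0, "fingers": 1}
    - {"dx": 0, "dy": 0, "dz": 0, "twist": 0, "fingers": 1}
    - {"dx": 0, "dy": 0, "dz": 0, "twist": 0, "fingers": 1}
    - {"dx": 0, "dy": 0, "dz": 0, "twist": 0, "fingers": 1}
    - {"dx": 0, "dy": 0, "dz": 0, "twist": 0, "fingers": 1}

```text
t: 6.92
position: [0.558, 0.124, 0.2553]
eef_rot: [0.766, 0.643, -0.0, -0.0]
force: [-0.6, -0.3, 0.2]
finger_gap: 0.0003
grasp_force: 0.0
```

Call:
send_rows:
  steps:
    - {"dx": 0, "dy": 0, "dz": 0, "twist": 0, "fingers": 1}
    - {"dx": 0, "dy": 0, "dz": 0, "twist": 0, "fingers": 1}
    - {"dx": 0, "dy": 0, "dz": 0, "twist": 0, "fingers": 1}
    - {"dx": 0, "dy": 0, "dz": 0, "twist": 0, "fingers": 1}
    - {"dx": 0, "dy": 0, "dz": 0, "twist": 0, "fingers": 1}
    - {"dx": 0, "dy": 0, "dz": 0, "twist": 0, "fingers": 1}
    - {"dx": 0, "dy": 0, "dz": 0, "twist": 0, "fingers": 1}
    - {"dx": 0, "dy": 0, "dz": 0, "twist": 0, "fingers": 1}
    - {"dx": 0, "dy": 0, "dz": 0, "twist": 0, "fingers": 1}
    - {"dx": 0, "dy": 0, "dz": 0, "twist": 0, "fingers": 1}

```text
t: 7.75
position: [0.558, 0.124, 0.2553]
eef_rot: [0.766, 0.643, -0.0, -0.0]
force: [0.2, -0.3, 0.3]
finger_gap: 0.0
grasp_force: 0.0
```

Run:
```python
from h import *
a=bot.capture("side");b=bot.capture("scene");s=bot.get_state();print(s["t"],s["position"],s["force"])
im=[cv2.resize(c["color"][y:y+125,x:x+130,::-1],None,fx=3,fy=3,interpolation=cv2.INTER_CUBIC) for c,x,y in((a,205,150),(b,175,150))]
cv2.imwrite("pics/s4.png",np.hstack(im))
p=np.array([.1394,-.0246,.0209])
for c in(a,b):
  W=pts(c);h=W[...,2]-(W[...,0]*p[0]+W[...,1]*p[1]+p[2])
  for nm,o,R in(("rocker",(.532,-.060,0),range(-24,25,8)),("door",(.590,.118,0),range(-40,45,10))):
    r=W-np.array(o);x=r[...,0]*.983-r[...,1]*.181;y=r[...,0]*.181+r[...,1]*.983
    print(nm,[np.nanmedian(h[m]).round(3) if (m:=(abs(y)<.012)&(abs(x-l/1000)<.004)&(h<.08)).any() else None for l in R])
```

```text
7.85 [0.55799204 0.12401189 0.25527435] [0.55351727 0.43151498 0.28023142]
rocker [np.float64(0.011), np.float64(0.012), np.float64(0.014), np.float64(0.015), np.float64(0.017), np.float64(0.019), np.float64(0.003)]
door [np.float64(0.035), np.float64(0.059), np.float64(0.054), np.float64(0.046), np.float64(0.039), np.float64(0.033), np.float64(0.027), np.float64(0.02), np.float64(0.015)]
rocker [np.float64(0.008), np.float64(0.008), np.float64(0.009), np.float64(0.011), np.float64(0.013), np.float64(0.014), np.float64(0.009)]
door [None, np.float64(0.055), np.float64(0.049), np.float64(0.042), np.float64(0.035), np.float64(0.029), np.float64(0.022), np.float64(0.017), np.float64(0.009)]
```

View pics/s4.png

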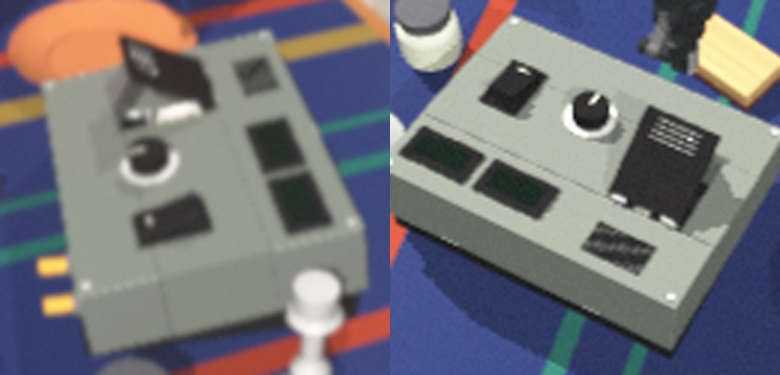

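The picture shows the door standing open, at a slope of about 0.6 rad, and the rocker off. I'll wait one more period and then hand in.

Call:
send_rows:
  steps:
    - {"dx": 0, "dy": 0, "dz": 0, "twist": 0, "fingers": 1}
    - {"dx": 0, "dy": 0, "dz": 0, "twist": 0, "fingers": 1}
    - {"dx": 0, "dy": 0, "dz": 0, "twist": 0, "fingers": 1}
    - {"dx": 0, "dy": 0, "dz": 0, "twist": 0, "fingers": 1}
    - {"dx": 0, "dy": 0, "dz": 0, "twist": 0, "fingers": 1}
    - {"dx": 0, "dy": 0, "dz": 0, "twist": 0, "fingers": 1}
    - {"dx": 0, "dy": 0, "dz": 0, "twist": 0, "fingers": 1}
    - {"dx": 0, "dy": 0, "dz": 0, "twist": 0, "fingers": 1}
    - {"dx": 0, "dy": 0, "dz": 0, "twist": 0, "fingers": 1}
    - {"dx": 0, "dy": 0, "dz": 0, "twist": 0, "fingers": 1}

```text
t: 8.68
position: [0.558, 0.124, 0.2553]
eef_rot: [0.766, 0.643, -0.0, -0.0]
force: [0.2, 0.5, 0.2]
finger_gap: 0.0001
grasp_force: 0.0
```

```bash
python3 -c "
from plant import bot
print(bot.sign_off())"
```

```text
the job is handed in; nothing more can be done
None
```

The rectifier is switched off, the fuse door popped up by itself and stands open at about 0.6 rad, and the job is handed in at about 9 s; the arm went nowhere near the dish, candlestick, jar or block, though I didn't re-measure where they stand.

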